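# Open the anaerobic jar

## Robot

A 7-joint arm with a two-finger parallel gripper is mounted at the origin on the work surface. World frame = base frame: x ahead of the robot, y to its left, z up, the work surface at z = 0. Lengths are in m, angles in rad, forces in N, time in s.
With the tool pointing down it reaches from about 0.425 to 0.875 m from the base axis. Payload 4.7 kg.
Tool frame: the origin (TCP) lies midway between the tips of the shut fingers; the grasp point (between the pads) lies 19 mm behind it; z points along the fingers, y is the direction in which the jaws open and shut (so a half turn about z gives the same grasp; the last joint's range is limited). The gripper opens to 87 mm and grips with 3 to 60 N. Pads are 19 mm wide; open, the fingers measure 117 mm over their backs; the gripper's body (75 mm by 190 mm) begins 51 mm behind the grasp point.
Start: joints at [-1.183, 0.321, -0.07, 1.45, 0.023, 1.371, -0.057], TCP at [0.237, 0.605, 0.223] pointing down, gripper open.
Joint ranges: [-2.86, 2.86], [-0.3, 2.09], [-1.38, 1.24], [0.06, 2.45], [-1.56, 4.7], [0.09, 2.05], [-2.69, 2.69]. Speed limits (rad/s): [2.57, 2.57, 3.14, 3.14, 3.14, 3.14, 3.14].

## Interface

Orientations are given as a rotation vector (axis times angle).
In Python, from bench import get_state, eyes, job gives the robot as it stands. The module is installed in compiled form; this text tells all that it offers.
- The arm moves only by the shell command python3 -m jog 'ROWS' [FORCE]. ROWS is JSON, a list that holds one entry, the list of rows, each a list of 5 numbers: the opening, from 0 (shut) to 1 (fully open), then the shift along the tool's x, y, z in units of 40 mm (1.0 is 40 mm), then the turn about the tool's z in units of 5 degrees (1.0 is 5 degrees). In form: [[[jaw, dx, dy, dz, turn], ...]]. A call has 1 to 10 rows; each row shifts and turns the commanded pose from where the row before left it, along the tool's axes as they then stand; what a row does not reach is not made up. A row lasts 1/8 s, in which the tool goes at most 62.5 mm and 10.7 degrees, less where a joint would pass 70% of its speed; a pose out of reach is approached as far as the arm can. A call is refused whole if a number of a shift passes 1 or a number of a turn 1, either way. A call with a gripper value outside its range is refused whole. The fingers move at their own pace and stop on an object; FORCE is the grip in N (left out, the last holds). Time passes only in rows, so rows that do not move let the fingers close. It gives the time, the measured TCP pose, the force and the opening at its end, in the units of the state.
- get_state(): the state, without advancing time (a new reading comes with each control period).
- eyes.get_image(name): name is "scene" or "side" or "wrist"; returns (picture, depth): 480x640x3 uint8, red, green, blue; 480x640 float32, m along the optical axis (not along the pixel's ray), 0 where there is no reading.
- eyes.camera_params(name): a dict with "camera_matrix" (3x3 intrinsics, pixels), "k1" (the pictures are not rectified: a ray, as slopes to the right and down, at radius r is drawn at 1 + k1 r^2 times it, then the intrinsics apply), "pose" (4x4, takes a point from camera to world coordinates); the wrist camera has in their place "mount" (4x4, takes a point from camera to tool coordinates, whose origin is the TCP and whose axes are the flange's). Camera axes: x right, y down, z forward; pixel columns grow to the right and rows downward; lengths in m; the calibration is good to about 2 mm. A picture is of the moment at which its call begins: read the wrist's pose just before it. camera_params takes no time and is no camera call.
- job.close_job(): hands the job in, once; it reports no verdict.
The state is a dict: "time": time; "joint_positions": joint angles; "qd": joint speeds; "joint_torque": joint torques, N m; "position": TCP position; "tool_rot": TCP orientation; "ft_force": force on the tool from outside, world axes, zero at the start; "torque": the same for the moment, N m; "grip_width": opening from 0.0 (shut) to 1.0 (fully open).
Only numpy, scipy, OpenCV 4.12 (cv2) and the standard library are available. Lean on these libraries where they do the work, as an engineer would, in place of code of your own. Each camera call takes 0.05 s, during which the arm holds its last target. There are 200 camera calls.

## Task

Open the anaerobic jar. Its clamp's wing nut may have an ordinary or a left-hand thread and nothing marks which, so feel which way the wings give without forcing them, turn the nut until the spindle is well clear of the lid, and swing the yoke fully aside. Then lift the lid off and lower it, without dropping it, to lie flat and right way up inside the white tray; leave the bottles, racks, dishes and other things where they stand.

Things in the scene. Friction and masses are not known exactly. Their poses are not given: they have to be found in the camera images.
- jar: the anaerobic jar, fixed to the bench: clear round jar 140 mm across with a steel collar (160 mm across, top 180 mm above the bench). Origin on its axis at bench level, z up. The yoke bar lies along its x axis: the pivot post stands at x = +100 mm, the catch for the bar's free end at x = -94 to -124 mm (34 mm wide, top 244 mm high)
- yoke (a joint): yoke angle about its upright pivot, rad: 0 = across the lid, free end under the catch; positive = anticlockwise from above. Swings up to 1.95 rad either way with steady 0.7 N m drag and stays where left, but only once the spindle's foot is out of the lid's boss; clear of the lid past 1.1 rad, fully aside from 1.3
- yoke_pivot (a point): the yoke's pivot axis at the bar's half thickness (228 mm above the bench). Its x axis points along the bar, away from the free end. Pivot nut 22 mm across, to 248 mm high
- yoke_end (a point): on the bar's centre line 200 mm from the pivot, 8 mm short of its free end. Bar: steel, 26 mm wide, 222 to 234 mm above the bench; the nut's round hub (48 mm across) stands on it to 246 mm
- lid_boss (a point): steel lid, loose, 0.42 kg: centre of its boss (38 mm across, 22 tall; the spindle's foot starts 5.5 mm deep in its top). 11 mm above the plate (146 mm across, 10 thick), 33 mm above the underside of the 12 mm spigot in the jar's mouth. z up. Fittings 53 mm out: gauge (34 across, 16 tall) towards -x, valves (14 across, 20 tall) 40 degrees either side of +x; none towards +y, -y
- tray: white enamelled tray, fixed, 250 mm (x) by 210 mm (y) outside, 4 mm walls, 18 mm tall, floor 4 mm thick. Origin under its centre
- wash_bottle_mid (a point): white wash bottle, loose, 72 mm across, 196 mm tall to the shoulder cap, with a bent spout to 267 mm that reaches 50 mm out: beside the jar on one side or the other, tall enough to be hit by the swinging yoke. The point is on its axis 125 mm above its foot
- tube_rack_mid (a point): small tube rack with capped tubes, loose, 96 by 75 mm, 115 mm tall, beside the jar on the other side, low enough for the yoke to pass over. The point is at its centre, 55 mm up
- long_rack: long tube rack, loose, 201 mm (its x) by 96 mm, 115 mm tall. Origin under its centre
- amber_bottle: amber bottle, loose, 68 mm across, 150 mm tall. Origin under its centre
- tip_box: pipette tip box, loose, 122 by 87 mm, 63 mm tall. Origin under its centre
- dish_stack_mid (a point): stack of four culture dishes, loose, 90 mm across, 63 mm tall, between jar and tray, farther from the robot. The point is on its axis 30 mm up
- tissue_roll: tissue roll standing on end, loose, 110 mm across, 100 mm tall. Origin under its centre
- nut (a point): the clamp's wing nut, captive in the yoke: on its upright axis, 100 mm from the pivot, at the wings' half height (259 mm above the bench). Its x axis lies along the two wings, which reach 46 mm out each way, 9 mm thick, 249 to 269 mm high. Tightening way: it gives 0.3 rad at most, then stops hard. Loosening way: it turns with light drag (about 0.15 N m) up to 4.6 rad and draws the spindle up
- spindle_tip (a point): top of the clamp's spindle (12 mm across), which sticks up through the nut's centre: 272.5 mm above the bench when tight. It does not turn, and rises 2.3 mm per radian that the nut is loosened. Its foot starts 5.5 mm deep in the recess in the lid's boss
Not all that is in view belongs to the job. Of the things like the part that bears lid_boss, leave any that is green; of the rest the smaller one is meant.

How it is judged:
On the way, in this order (a step that is already met when the one before it is completed fails the run):
1. the nut is loosened until the spindle's foot is clear of the lid's boss, the lid still on the jar (height (world z) of spindle_tip above 0.2778 m and distance of lid_boss from where it was at the start of the episode below 0.012 m), for 0.1 s.
2. the yoke is swung aside, clear of the lid, the lid still on the jar ((value of joint yoke above 1.2 rad or value of joint yoke below -1.2 rad) and distance of lid_boss from where it was at the start of the episode below 0.012 m), for 0.1 s.
At the end, for the whole second after the job is handed in: The lid lies at rest, flat (tilt under 0.08 rad) and right way up on the tray's floor, wholly inside the tray, and the yoke is still swung at least 1.2 rad aside ((value of joint yoke above 1.2 rad or value of joint yoke below -1.2 rad) and x of lid_boss in the frame of tray between -0.05 and 0.05 m and y of lid_boss in the frame of tray between -0.03 and 0.03 m and z of lid_boss in the frame of tray between 0.03 and 0.042 m and angle between lid_boss's own z axis and vertical below 0.08 rad and linear speed of lid below 0.02 m/s and angular speed of lid below 0.1 rad/s); the robot touches nothing.
It fails at once if a bystander is shifted more than 20 mm or knocked over (distance of any of wash_bottle_mid, tube_rack_mid, long_rack, amber_bottle, tip_box, dish_stack_mid, tissue_roll from where it was at the start of the episode above 0.02 m or angle between any of wash_bottle_mid, tube_rack_mid, long_rack, amber_bottle, tip_box, dish_stack_mid, tissue_roll's own z axis and vertical above 0.25 rad).
It fails at once if the wing nut or the yoke is forced (more than 40 N of finger on it) (contact force between yoke and the fingers above 40 N).
It fails at once if the lid is dropped (faster than 0.6 m/s close above the tray) (horizontal distance between lid_boss and tray below 0.12 m and z of lid_boss in the frame of tray below 0.1 m and linear speed of lid above 0.6 m/s).
It also fails if it takes over 62 s, if anything falls off the work surface, if the arm or the gripper's body presses on something with over 40 N, if the wrist force passes 120 N, or if a joint passes its speed limit or range.

## Working session

There is one attempt and no reset: what is moved stays moved. The work goes in short steps, Python scripts to look and compute and a shell command to move; the robot and the scene stay as the last step left them, time stands still between calls to the robot, and variables do not carry over. Pictures are saved under pics/ and viewed, about 8 in all and at most 12, crops included, and the job is handed in when it is done.

```bash
mkdir -p pics; cat > h.py <<'E'
import numpy as np, cv2, pickle
from bench import get_state, eyes, job
from scipy.spatial.transform import Rotation as R
def snap(n,save):
    s=get_state(); im,d=eyes.get_image(n); p=eyes.camera_params(n)
    if 'pose' in p: T=np.array(p['pose'])
    else:
        W=np.eye(4); W[:3,:3]=R.from_rotvec(s['tool_rot']).as_matrix(); W[:3,3]=s['position']; T=W@np.array(p['mount'])
    cv2.imwrite(f'pics/{save}.png',im[:,:,::-1]); pickle.dump((im,d,np.array(p['camera_matrix']),p['k1'],T),open(save+'.pkl','wb'))
def cloud(save):
    im,d,K,k1,T=pickle.load(open(save+'.pkl','rb'))
    v,u=np.mgrid[:480,:640].astype(float)
    x=(u-K[0,2])/K[0,0]; y=(v-K[1,2])/K[1,1]; a,b=x.copy(),y.copy()
    for _ in range(8):
        f=1+k1*(a*a+b*b); a,b=x/f,y/f
    P=np.stack([a*d,b*d,d],-1)@T[:3,:3].T+T[:3,3]; P[d<=0]=np.nan
    return im,P
def proj(save,pts):
    im,d,K,k1,T=pickle.load(open(save+'.pkl','rb'))
    q=(np.atleast_2d(pts)-T[:3,3])@T[:3,:3]; s=q[:,:2]/q[:,2:]; s=s*(1+k1*(s**2).sum(1,keepdims=True))
    return s*[K[0,0],K[1,1]]+K[:2,2]
E
python3 - <<'E'
from h import *
print(get_state())
for n in('scene','side','wrist'):
    snap(n,n+'0'); print(n,np.round(eyes.camera_params(n).get('pose',eyes.camera_params(n).get('mount')),3).tolist())
E
```

```text
{'time': 0.0, 'joint_positions': array([-1.18289622,  0.32177688, -0.07006987,  1.45168529,  0.02262583,
        1.37078267, -0.05690476]), 'qd': array([-0.0020237 , -0.00090192,  0.00027791, -0.00071748,  0.00125198,
        0.00094292, -0.00040308]), 'joint_torque': array([-1.54850368e-04, -4.91295147e+01, -4.04037489e-01, -3.12519872e+01,
       -6.39300956e-02,  4.39324498e-02,  1.81159926e-04]), 'position': array([0.23721341, 0.60457588, 0.22148618]), 'tool_rot': array([-5.83684018e-01, -3.08666997e+00,  2.91019507e-03]), 'ft_force': array([-0.45962219,  0.63628257, -0.00376103]), 'torque': array([-0.00336635, -0.03953896, -0.01509821]), 'grip_width': 0.9978597205282452}
scene [[-0.326, 0.654, -0.682, 1.339], [0.945, 0.211, -0.25, 0.348], [-0.02, -0.727, -0.687, 1.035], [0.0, 0.0, 0.0, 1.0]]
side [[0.745, -0.416, 0.521, -0.233], [-0.667, -0.442, 0.6, -0.799], [-0.019, -0.795, -0.607, 1.043], [0.0, 0.0, 0.0, 1.0]]
wrist [[0.0, -0.963, -0.269, 0.073], [1.0, 0.0, -0.0, 0.0], [0.0, -0.269, 0.963, -0.162], [0.0, 0.0, 0.0, 1.0]]
```

View pics/scene0.png

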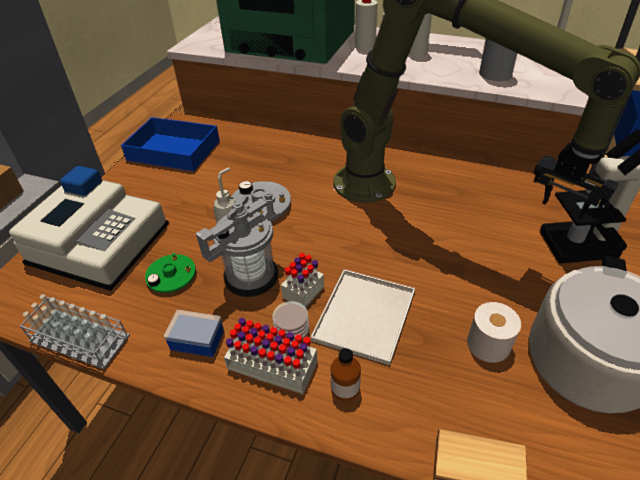

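View pics/side0.png

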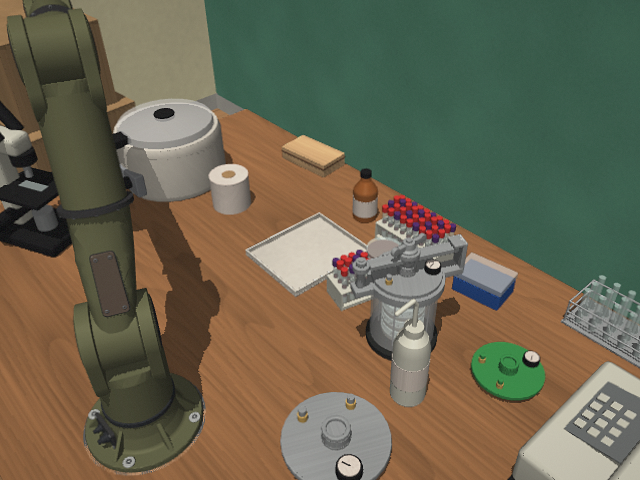

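```bash
python3 - <<'E'
from h import *
a=cv2.imread('pics/scene0.png')[160:330,180:340]; b=cv2.imread('pics/side0.png')[200:370,310:480]
cv2.imwrite('pics/c0.png',np.hstack([cv2.resize(a,(400,425),interpolation=3),cv2.resize(b,(400,425),interpolation=3)])[:, :800])
# ortho colored & height map
res=0.002; x0,y0=0.25,-0.45; W,H=350,400
Z=np.full((H,W),-1.);C=np.zeros((H,W,3),np.uint8)
for s in('scene0','side0'):
    im,P=cloud(s); 
    P=P.reshape(-1,3);c=im.reshape(-1,3);o=np.argsort(P[:,2]);P=P[o];c=c[o]
    ok=(P[:,2]>-0.02)&(P[:,2]<0.33); P=P[ok];c=c[ok]
    i=((P[:,0]-x0)/res).astype(int);j=((P[:,1]-y0)/res).astype(int)
    k=(i>=0)&(i<W)&(j>=0)&(j<H)
    for I,J,z,cc in zip(i[k],j[k],P[k][:,2],c[k]):
        if z>=Z[J,I]: Z[J,I]=z;C[J,I]=cc
np.save('Z.npy',Z)
C=C[:,:,::-1].copy()
for g in range(0,W,50): cv2.putText(C,f'{x0+g*res:.2f}',(g,10),0,.3,(0,255,255)); cv2.line(C,(g,0),(g,H),(90,90,0),1)
for g in range(0,H,50): cv2.putText(C,f'{y0+g*res:.2f}',(0,g+10),0,.3,(0,255,255)); cv2.line(C,(0,g),(W,g),(90,90,0),1)
hz=cv2.applyColorMap(np.clip(Z/0.28*255,0,255).astype(np.uint8),cv2.COLORMAP_JET)
cv2.imwrite('pics/o0.png',cv2.resize(np.hstack([C,hz]),(800,457)))
E
```

```text
(no output)
```

View pics/c0.png

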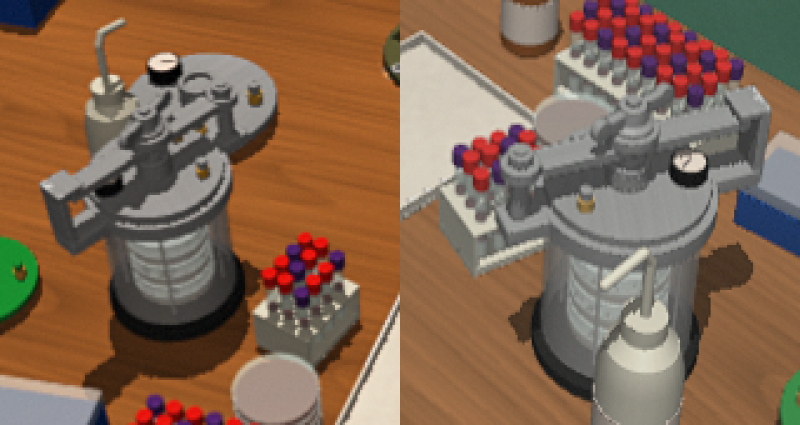

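View pics/o0.png

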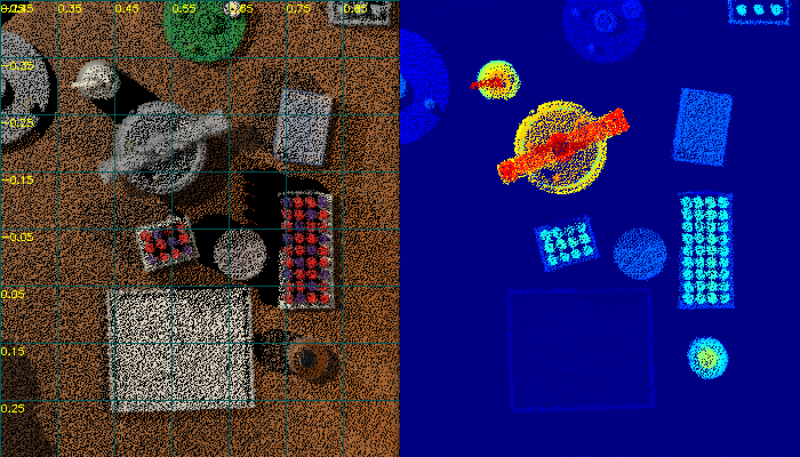

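```bash
cat > m.py <<'E'
from h import *
def pca(Q):
    c=(Q.min(0)+Q.max(0))/2; w,v=np.linalg.eigh(np.cov(Q.T)); return Q.mean(0),np.degrees(np.arctan2(v[1,-1],v[0,-1])),2*np.sqrt(w)
E
python3 - <<'E'
from m import *
A=[]
for s in('scene0','side0'):
    im,P=cloud(s); P=P.reshape(-1,3); P=P[np.isfinite(P[:,0])]; A.append(P)
    r=np.hypot(P[:,0]-.53,P[:,1]+.196)
    for lo,hi,rr in((.240,.2475,.13),(.252,.272,.055),(.270,.280,.055),(.225,.2375,.16),(.185,.1925,.085),(.176,.183,.085)):
        Q=P[(r<rr)&(P[:,2]>lo)&(P[:,2]<hi)]
        if len(Q)>5: print(s,lo,len(Q),*[np.round(t,4) for t in pca(Q[:,:2])],np.round(Q[:,2].max(),4))
    # circle fit of collar top/lid plate edge
    Q=P[(r<.09)&(P[:,2]>.184)&(P[:,2]<.194)]
    e=cv2.minEnclosingCircle(Q[:,:2].astype(np.float32)); print('lid circle',e)
    # pivot nut, catch
    for n,c in(('pivot',(.439,-.152)),('catch',(.64,-.237))):
        Q=P[(np.hypot(P[:,0]-c[0],P[:,1]-c[1])<.035)&(P[:,2]>.239)]; print(n,len(Q),Q.mean(0).round(4))
    # tray
    Q=P[(P[:,0]>.41)&(P[:,0]<.73)&(P[:,1]>.04)&(P[:,1]<.29)&(P[:,2]>.012)&(P[:,2]<.03)]
    print('tray',cv2.minAreaRect(Q[:,:2].astype(np.float32)))
P=np.vstack(A); r=np.hypot(P[:,0]-.53,P[:,1]+.196)
im=np.zeros((400,400,3),np.uint8)
for p in P[(r<.1)&(P[:,2]>.236)&(P[:,2]<.29)]:
    i,j=int((p[0]-.43)/.0005),int((p[1]+.296)/.0005)
    col=(0,0,255) if p[2]>.27 else (0,255,255) if p[2]>.25 else (120,60,0)
    cv2.circle(im,(i,j),1,col,-1)
cv2.imwrite('pics/nut.png',im)
E
```

```text
scene0 0.24 210 [ 0.5792 -0.207 ] 153.6667 [0.0214 0.1539] 0.2475
scene0 0.252 216 [ 0.5342 -0.1879] 175.5191 [0.0117 0.0462] 0.2719
scene0 0.27 17 [ 0.5274 -0.1899] 173.6703 [0.0064 0.0367] 0.2754
scene0 0.225 561 [ 0.5359 -0.1906] 158.3587 [0.0466 0.1399] 0.2375
scene0 0.185 906 [ 0.5437 -0.1708] 159.9289 [0.0586 0.077 ] 0.1925
scene0 0.176 306 [ 0.5697 -0.164 ] 138.9997 [0.0557 0.1062] 0.183
lid circle ((0.531071662902832, -0.18942587077617645), 0.07476523518562317)
pivot 43 [ 0.4427 -0.1484  0.2449]
catch 133 [ 0.6309 -0.2337  0.2435]
tray ((0.5657436847686768, 0.16254645586013794), (0.21181032061576843, 0.25564607977867126), 87.80337524414062)
side0 0.24 326 [ 0.5622 -0.2131] 156.9851 [0.0211 0.164 ] 0.2475
side0 0.252 388 [ 0.5287 -0.196 ] 175.7122 [0.0111 0.0486] 0.2719
side0 0.27 49 [ 0.5376 -0.1937] -179.9067 [0.0111 0.027 ] 0.2757
side0 0.225 977 [ 0.5236 -0.1989] 157.697 [0.0477 0.1387] 0.2375
side0 0.185 1400 [ 0.5118 -0.213 ] 137.6889 [0.0538 0.0737] 0.1925
side0 0.176 496 [ 0.4973 -0.2212] 139.4874 [0.0551 0.1104] 0.183
lid circle ((0.5282891988754272, -0.19687294960021973), 0.07733355462551117)
pivot 98 [ 0.4391 -0.1526  0.2459]
catch 185 [ 0.6283 -0.2394  0.2437]
tray ((0.5684195756912231, 0.1624242216348648), (0.22556817531585693, 0.25662434101104736), 87.41020965576172)
```

View pics/nut.png

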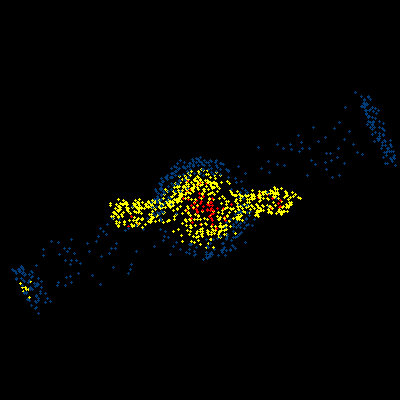

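```bash
python3 -m jog '[[[1,-0.8,0,-0.9,0],[1,-0.8,0,-0.9,0],[1,-0.8,0,-0.9,0],[1,-0.73,-1,0,0],[1,-0.73,-1,0,0],[1,-0.73,-1,0,0],[1,-0.73,-1,0,0],[1,-0.73,-1,0,0],[1,-0.73,-1,0,0],[1,-0.73,-1,0,0]]]'
python3 -m jog '[[[1,-0.73,-1,0,0],[1,-0.73,-1,0,0],[1,-0.73,-1,0,0],[1,-0.73,-1,0,0],[1,-0.73,-1,0,0],[1,-0.73,-1,0,0],[1,-0.73,-1,0,0],[1,-0.73,-1,0,0],[1,-0.73,-0.9,0,0],[1,0,0,0,0]]]'
python3 - <<'E'
from m import *
print(get_state()); snap('wrist','w1')
E
```

```text
time: 1.4
position: [0.4149, 0.233, 0.3304]
tool_rot: [-0.584, -3.087, -0.0]
ft_force: [0.4, -0.7, -1.1]
grip_width: 1.001
time: 2.65
position: [0.5287, -0.1969, 0.33]
tool_rot: [-0.595, -3.084, 0.004]
ft_force: [0.3, -0.0, 0.5]
grip_width: 1.0
{'time': 2.65, 'joint_positions': array([-0.35855326,  0.11815166,  0.74021608,  1.5150345 , -0.07665089,
        1.53963449,  1.57035314]), 'qd': array([-0.03851585, -0.03433053, -0.06592818,  0.02468538, -0.01815606,
        0.02053541, -0.03527022]), 'joint_torque': array([  0.72596306, -28.69924664,   3.32007855, -32.15187192,
         0.14413007,  -0.1380084 ,   0.31236785]), 'position': array([ 0.52865712, -0.19692277,  0.33000483]), 'tool_rot': array([-0.59475321, -3.08381036,  0.00446749]), 'ft_force': array([ 0.33672066, -0.01743189,  0.51987224]), 'torque': array([ 0.02134235,  0.02542059, -0.04942179]), 'grip_width': 1.0002156582667547}
```

View pics/w1.png

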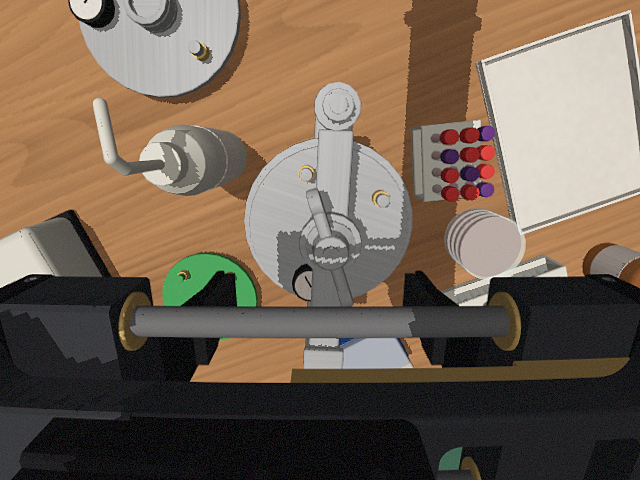

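```bash
python3 - <<'E'
from m import *
im,d,K,k1,T=pickle.load(open('w1.pkl','rb'))
def ray(u,v,z):
    x=(u-K[0,2])/K[0,0];y=(v-K[1,2])/K[1,1];a,b=x,y
    for _ in range(8):
        f=1+k1*(a*a+b*b);a,b=x/f,y/f
    w=T[:3,:3]@[a,b,1]; return T[:3,3]+w*(z-T[2,3])/w[2]
for n,u,v,z in(('tip',330,247,.2725),('wingA',315,192,.269),('wingB',347,300,.269),('pivot',339,103,.248)): print(n,ray(u,v,z).round(4))
a=ray(315,192,.269)-ray(347,300,.269); print('wing ang',np.degrees(np.arctan2(a[1],a[0])))
_,P=cloud('w1'); P=P.reshape(-1,3);P=P[np.isfinite(P[:,0])]
r=np.hypot(P[:,0]-.531,P[:,1]+.1945)
Q=P[(r<.05)&(P[:,2]>.26)&(P[:,2]<.2705)]; Q=Q[np.hypot(Q[:,0]-.531,Q[:,1]+.1945)>.015]; print('wing',len(Q),pca(Q[:,:2]),Q[:,2].max())
Q=P[(r<.1)&(P[:,2]>.27)]; print('tip',len(Q),Q.mean(0) if len(Q) else'')
Q=P[(r<.073)&(P[:,2]>.18)&(P[:,2]<.195)]; print('lid',cv2.minEnclosingCircle(Q[:,:2].astype(np.float32)),np.median(Q[:,2]))
Q=P[(np.hypot(P[:,0]-.44,P[:,1]+.153)<.03)&(P[:,2]>.243)]; print('piv',Q.mean(0),len(Q))
E
```

```text
tip [ 0.5262 -0.188   0.2725]
wingA [ 0.4884 -0.1837  0.269 ]
wingB [ 0.5688 -0.1915  0.269 ]
pivot [ 0.4409 -0.1474  0.248 ]
wing ang 174.50133987881912
wing 1207 (array([ 0.52761693, -0.18797308]), np.float64(176.00584616948427), array([0.00778391, 0.05715143])) 0.2702420885285082
tip 112306 [ 0.50762485 -0.1863218   0.42850358]
lid ((0.5309876799583435, -0.1945071667432785), 0.0730583444237709) 0.1899258930224235
piv [ 0.44141111 -0.14805998  0.24584783] 792
```

```bash
python3 -m jog '[[[0.4,0,0,0,-0.865],[0.4,0,0,0,-0.865],[0.4,0,0,0,-0.865],[0.4,0,0,0,-0.865],[0.4,0.68,0.19,0.5,0],[0.4,0,0,0.25,0],[0.4,0,0,0,0]]]'
python3 - <<'E'
from m import *
s=get_state();v=s['tool_rot'];print(s['position'],np.degrees(2*np.arctan2(v[1],v[0])),s['joint_positions'][6],s['ft_force'])
snap('wrist','w2')
im,d,K,k1,T=pickle.load(open('w2.pkl','rb'))
_,P=cloud('w2'); P=P.reshape(-1,3);P=P[np.isfinite(P[:,0])]
r=np.hypot(P[:,0]-.529,P[:,1]+.189)
Q=P[(r<.055)&(r>.013)&(P[:,2]>.258)&(P[:,2]<.2715)]; print('wing',len(Q),pca(Q[:,:2]),Q[:,2].max(),Q.min(0),Q.max(0))
Q=P[(r<.073)&(P[:,2]>.18)&(P[:,2]<.195)]; print('lid',cv2.minEnclosingCircle(Q[:,:2].astype(np.float32)),np.median(Q[:,2]))
Q=P[(np.hypot(P[:,0]-.44,P[:,1]+.15)<.03)&(P[:,2]>.243)&(P[:,2]<.25)]; print('piv',Q.mean(0),len(Q))
E
```

```text
time: 3.58
position: [0.503, -0.1817, 0.3002]
tool_rot: [-0.109, -3.139, -0.002]
ft_force: [0.2, -1.3, -1.0]
grip_width: 0.411
[ 0.50298813 -0.18166927  0.30018078] -183.99395249049337 1.8278035219546982 [ 0.17145525 -1.26924296 -0.96908805]
wing 1130 (array([ 0.52317352, -0.18887257]), np.float64(175.3273609511595), array([0.00555775, 0.06238008])) 0.27066861462226466 [ 0.48639145 -0.2025818   0.25820804] [ 0.57430932 -0.17640361  0.27066861]
lid ((0.5289979577064514, -0.18899689614772797), 0.07308405637741089) 0.18992281168254654
piv [ 0.44118048 -0.14825959  0.24582755] 943
```

View pics/w2.png

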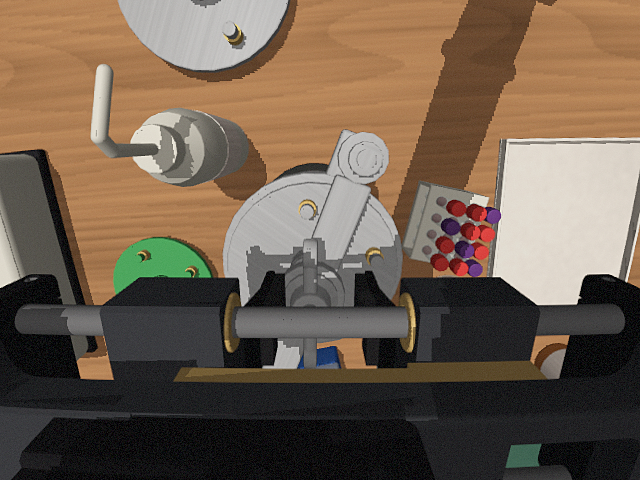

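```bash
python3 -m jog '[[[0.4,-0.035,-0.15,0.4,0],[0.4,0,0,0.4,0],[0.4,0,0,0.4,0],[0.4,0,0,0,0],[0,0,0,0,0],[0,0,0,0,0],[0,0,0,0,0],[0,0,0,0,0]]]' 8
python3 -c "
from m import *
s=get_state();print(s['position'],s['ft_force'],s['torque'],s['grip_width']*87)"
```

```text
time: 4.62
position: [0.5041, -0.1885, 0.253]
tool_rot: [0.112, 3.139, 0.002]
ft_force: [-1.3, 1.6, 1.4]
grip_width: 0.108
[ 0.50408772 -0.18854694  0.25301901] [-1.26027563  1.56811187  1.41913237] [0.41668457 0.12745707 0.11439176] 9.427966414392017
```

```bash
for i in 1 2; do python3 -m jog '[[[0,0,-0.0236,0,-0.4],[0,0,-0.0236,0,-0.4]]]'; done
```

```text
time: 4.88
position: [0.5041, -0.1901, 0.253]
tool_rot: [-0.002, 3.141, 0.002]
ft_force: [-1.5, 4.7, 3.7]
grip_width: 0.102
time: 5.12
position: [0.5041, -0.1921, 0.253]
tool_rot: [-0.111, 3.139, 0.002]
ft_force: [-1.1, 4.8, 5.8]
grip_width: 0.103
```

```bash
for i in 1 2 3; do python3 -m jog '[[[0,0,-0.0236,0,-0.4],[0,0,-0.0236,0,-0.4]]]'; done
```

```text
time: 5.38
position: [0.5044, -0.194, 0.253]
tool_rot: [-0.221, 3.133, 0.002]
ft_force: [-0.4, 4.4, 5.8]
grip_width: 0.103
time: 5.62
position: [0.5047, -0.1959, 0.253]
tool_rot: [-0.33, 3.123, 0.002]
ft_force: [-0.5, 4.8, 5.4]
grip_width: 0.102
time: 5.88
position: [0.5051, -0.1978, 0.253]
tool_rot: [-0.439, 3.11, 0.002]
ft_force: [0.0, 5.8, 5.0]
grip_width: 0.105
```

```bash
for i in 1 2 ; do python3 -m jog '[[[0,0,-0.0236,0,-0.4],[0,0,-0.0236,0,-0.4]]]'; done; python3 -c "
from h import *;print(get_state()['joint_positions'])"
```

```text
time: 6.12
position: [0.5058, -0.1996, 0.253]
tool_rot: [-0.547, 3.092, 0.001]
ft_force: [0.2, 4.8, 5.0]
grip_width: 0.102
time: 6.38
position: [0.5065, -0.2014, 0.253]
tool_rot: [-0.654, 3.071, 0.001]
ft_force: [-0.4, 5.4, 5.0]
grip_width: 0.098
[-0.32288317  0.08502763  0.69944817  1.69120404 -0.0570761   1.38475856
  2.37596152]
```

```bash
python3 -m jog '[[[0.4,0,0,0,0],[0.4,0,0,0,0],[0.4,0,0,-0.6,0],[0.4,0,0,-0.4,0],[0.4,0,0,0,1],[0.4,0,0,0,1],[0.4,0,0,0,1],[0.4,0,0,0,1],[0.4,0,0,0,1],[0.4,0,0,0,1]]]'
for i in 1 2; do python3 -m jog '[[[0.4,0,0,0,1],[0.4,0,0,0,1],[0.4,0,0,0,1],[0.4,0,0,0,1],[0.4,0,0,0,1],[0.4,0,0,0,1],[0.4,0,0,0,1],[0.4,0,0,0,1],[0.4,0,0,0,1],[0.4,0,0,0,1]]]'; done
python3 -m jog '[[[0.4,0,0,0,1],[0.4,0,0,0,1],[0.4,0,0,0,1],[0.4,0,0,0,1],[0.4,0,0,0,1],[0.4,0,0,0,1],[0.4,0,0,0,1],[0.4,0,0,0,1],[0.4,0,0,0,1],[0.4,0,0,0,1]]]'
python3 - <<'E'
from m import *
s=get_state();v=s['tool_rot'];print(s['position'],np.degrees(2*np.arctan2(v[1],v[0])),s['joint_positions'])
snap('scene','s2');snap('side','d2')
for n in('s2','d2'):
    _,P=cloud(n); P=P.reshape(-1,3);P=P[np.isfinite(P[:,0])]
    r=np.hypot(P[:,0]-.531,P[:,1]+.19)
    Q=P[(r<.055)&(r>.015)&(P[:,2]>.254)&(P[:,2]<.272)]; print('wing',len(Q),pca(Q[:,:2]))
E
```

```text
time: 7.62
position: [0.5057, -0.2027, 0.2926]
tool_rot: [0.173, 3.137, -0.001]
ft_force: [-0.1, -0.5, 0.5]
grip_width: 0.401
time: 8.88
position: [0.5058, -0.2027, 0.2926]
tool_rot: [1.482, 2.769, -0.001]
ft_force: [-0.7, 0.5, -0.4]
grip_width: 0.4
time: 10.12
position: [0.5057, -0.2027, 0.2926]
tool_rot: [2.514, 1.883, -0.0]
ft_force: [0.4, 0.1, 0.3]
grip_width: 0.404
time: 11.38
position: [0.5057, -0.2027, 0.2926]
tool_rot: [3.074, 0.645, -0.0]
ft_force: [-0.8, -0.2, 0.5]
grip_width: 0.401
[ 0.5057106  -0.20265258  0.29259317] 23.683651047733832 [-0.4596724   0.07389472  0.84439445  1.62986828 -0.05499739  1.46251659
 -0.76813747]
wing 75 (array([ 0.54024449, -0.18632111]), np.float64(-155.3078607690914), array([0.00788013, 0.06378255]))
wing 133 (array([ 0.51864312, -0.20102048]), np.float64(-155.78226619586712), array([0.01002563, 0.05190391]))
```

```bash
python3 -m jog '[[[0.4,0,-0.027,0.5,0],[0.4,0,0,0.5,0],[0.4,0,0,0,0],[0,0,0,0,0],[0,0,0,0,0],[0,0,0,0,0],[0,0,0,0,0],[0,0.0026,0.0588,0,-1],[0,0.0026,0.0588,0,-1]]]' 8
python3 -m jog '[[[0,0.0026,0.0588,0,-1],[0,0.0026,0.0588,0,-1],[0,0.0026,0.0588,0,-1]]]'
```

```text
time: 12.6
position: [0.5079, -0.2055, 0.2531]
tool_rot: [3.004, 0.919, 0.001]
ft_force: [-1.0, -0.1, 2.3]
grip_width: 0.105
time: 12.98
position: [0.5126, -0.2111, 0.253]
tool_rot: [2.858, 1.303, 0.001]
ft_force: [0.8, -0.7, 0.9]
grip_width: 0.106
```

```bash
for i in 1 2; do python3 -m jog '[[[0,0.0026,0.0588,0,-1],[0,0.0026,0.0588,0,-1],[0,0.0026,0.0588,0,-1],[0,0.0026,0.0588,0,-1],[0,0.0026,0.0588,0,-1],[0,0.0026,0.0588,0,-1],[0,0.0026,0.0588,0,-1]]]'; done
python3 - <<'E'
from m import *
snap('scene','s3');snap('side','d3')
for n in('s3','d3'):
    _,P=cloud(n); P=P.reshape(-1,3);P=P[np.isfinite(P[:,0])]
    r=np.hypot(P[:,0]-.531,P[:,1]+.19)
    Q=P[(r<.055)&(r>.015)&(P[:,2]>.254)&(P[:,2]<.272)]; print('wing',len(Q),pca(Q[:,:2]))
    Q=P[(r<.006)]; print(np.sort(Q[:,2])[-30:].round(4))
E
```

```text
time: 13.85
position: [0.5277, -0.2181, 0.2531]
tool_rot: [2.333, 2.1, 0.0]
ft_force: [1.6, -1.3, -0.0]
grip_width: 0.109
time: 14.72
position: [0.544, -0.2155, 0.2531]
tool_rot: [1.593, 2.703, -0.002]
ft_force: [3.6, -4.6, -0.3]
grip_width: 0.114
wing 96 (array([ 0.52979383, -0.1759854 ]), np.float64(125.21428709034257), array([0.00616232, 0.05532267]))
[0.2047 0.2052 0.2068 0.2076 0.2684 0.2698 0.2745 0.2752 0.3414 0.342
 0.3421 0.345  0.3597 0.3612 0.3771 0.3776 0.3776 0.3892 0.3893 0.3897
 0.39   0.3903 0.3923 0.3992 0.4322 0.4349 0.4349 0.4381 0.4412]
wing 130 (array([ 0.52204782, -0.18658805]), np.float64(106.83350827821864), array([0.00616346, 0.06210974]))
[0.2055 0.2055 0.206  0.4315 0.4326 0.4341 0.6669]
```

```bash
for i in 1 2; do python3 -m jog '[[[0,0.0026,0.0588,0,-1],[0,0.0026,0.0588,0,-1],[0,0.0026,0.0588,0,-1],[0,0.0026,0.0588,0,-1],[0,0.0026,0.0588,0,-1],[0,0.0026,0.0588,0,-1],[0,0.0026,0.0588,0,-1],[0,0.0026,0.0588,0,-1]]]'; done
```

```text
time: 15.82
position: [0.5575, -0.2015, 0.2531]
tool_rot: [0.574, 3.082, -0.004]
ft_force: [7.3, -4.6, -2.4]
grip_width: 0.109
time: 16.82
position: [0.5585, -0.181, 0.2531]
tool_rot: [-0.518, 3.092, -0.003]
ft_force: [8.1, -0.7, -1.5]
grip_width: 0.102
```

```bash
python3 -m jog '[[[0.4,0,0,0,0],[0.4,0,0,0,0],[0.4,0,0,-0.8,0],[0.4,0,0,-0.9,0.4],[0,0,0,0,1],[0,0,0,0,1],[0,0,0,0,1],[0,0,0,0,1],[0,0,0,0,1],[0,0,0,0,1]]]'
python3 -m jog '[[[0,0,0,0,1],[0,0,0,0,1],[0,0,0,0,0]]]'
python3 - <<'E'
from m import *
s=get_state();v=s['tool_rot'];a=2*np.arctan2(v[1],v[0]);print(s['position'],np.degrees(a),s['joint_positions'],s['grip_width'])
snap('scene','s4');snap('side','d4')
for n in('s4','d4'):
    _,P=cloud(n); P=P.reshape(-1,3);P=P[np.isfinite(P[:,0])]
    r=np.hypot(P[:,0]-.531,P[:,1]+.19)
    Q=P[(r<.01)&(P[:,2]<.3)]; print('tip',np.sort(Q[:,2])[-12:].round(4))
    Q=P[(r<.055)&(r>.015)&(P[:,2]>.254)&(P[:,2]<.272)]; print('wing',len(Q),pca(Q[:,:2]))
# push plan
piv=np.array([.441,-.1485]);th=np.radians(-23.3)
x=np.array([np.cos(a),np.sin(a)]);y=np.array([x[1],-x[0]])
def c(f):
    d=np.array([np.cos(th+f),np.sin(th+f)]);rt=np.array([d[1],-d[0]])
    return piv+.155*d+rt*(.013+.015*np.cos(f)+.0095*abs(np.sin(f)))
st=c(0)+.02*np.array([np.sin(th),-np.cos(th)])
p=s['position'][:2]
def rel(q): return np.round([(q-p)@x/.04,(q-p)@y/.04],2)
print('start',st,rel(st))
p=st; 
for f in np.r_[0,np.arange(1,14)*.115]:
    q=c(f);print(round(f,2),q.round(3),rel(q));p=q
E
```

```text
time: 18.08
position: [0.5551, -0.1814, 0.3203]
tool_rot: [-0.365, -3.119, -0.001]
ft_force: [-0.3, 0.2, -0.0]
grip_width: 0.005
time: 18.45
position: [0.5552, -0.1813, 0.3203]
tool_rot: [-0.629, -3.077, -0.0]
ft_force: [0.3, 0.7, -0.1]
grip_width: 0.003
[ 0.55522709 -0.18132778  0.32034144] -203.11832641114793 [-0.25283167  0.16325841  0.60363238  1.48108913 -0.09261166  1.52689762
  1.51603337] 0.0025973082725925844
tip [0.2781 0.2788 0.2788 0.279  0.2792 0.2793 0.2795 0.2797 0.2797 0.2802
 0.2802 0.2816]
wing 83 (array([ 0.54117943, -0.18716921]), np.float64(-161.35233304893313), array([0.00871936, 0.06247074]))
tip [0.2807 0.2808 0.2809 0.2812 0.2816 0.2817 0.2819 0.282  0.2821 0.2824
 0.2828 0.2836]
wing 181 (array([ 0.52617143, -0.19771852]), np.float64(-161.40636275457248), array([0.00966351, 0.05981321]))
start [ 0.564373   -0.25389498] [-0.92 -1.58]
0.0 [ 0.572 -0.236] [-0.   0.5]
0.12 [ 0.581 -0.221] [-0.06  0.42]
0.23 [ 0.588 -0.205] [-0.01  0.43]
0.34 [ 0.594 -0.188] [0.04 0.44]
0.46 [ 0.597 -0.171] [0.09 0.44]
0.58 [ 0.599 -0.153] [0.14 0.43]
0.69 [ 0.598 -0.135] [0.19 0.41]
0.8 [ 0.596 -0.116] [0.24 0.39]
0.92 [ 0.591 -0.098] [0.29 0.37]
1.04 [ 0.583 -0.081] [0.34 0.33]
1.15 [ 0.574 -0.064] [0.38 0.29]
1.27 [ 0.562 -0.049] [0.42 0.24]
1.38 [ 0.549 -0.035] [0.45 0.19]
1.5 [ 0.534 -0.022] [0.47 0.14]
```

```bash
python3 -m jog '[[[0,-0.46,-0.79,0,0],[0,-0.46,-0.79,0,0],[0,0,0,0.82,0],[0,0,0,0.82,0],[0,0,0,0.82,0],[0,0,0,0,0],[0,0,0.25,0,0],[0,0,0.2,0,0]]]'
python3 -m jog '[[[0,-0.03,0.2,0,0],[0,-0.03,0.22,0,0],[0,0,0.2,0,0]]]'
```

```text
time: 19.55
position: [0.5731, -0.2367, 0.224]
tool_rot: [0.627, 3.075, 0.001]
ft_force: [-0.2, -0.3, -0.9]
grip_width: 0.003
time: 19.92
position: [0.5832, -0.2176, 0.2232]
tool_rot: [0.632, 3.077, -0.005]
ft_force: [-2.6, -3.9, 2.5]
grip_width: 0.002
```

```bash
python3 -m jog '[[[0,-0.01,0.3,0,0],[0,0,0.4,0,0],[0,0.04,0.44,0,0],[0,0.09,0.44,0,0]]]'
python3 -m jog '[[[0,0.14,0.43,0,0],[0,0.19,0.41,0,0],[0,0.24,0.39,0,0],[0,0.29,0.37,0,0],[0,0.34,0.33,0,0]]]'
```

```text
time: 20.42
position: [0.6029, -0.1579, 0.2222]
tool_rot: [-0.633, -3.076, 0.006]
ft_force: [-3.7, -6.3, 0.5]
grip_width: 0.005
time: 21.05
position: [0.5903, -0.0678, 0.2226]
tool_rot: [0.632, 3.076, -0.006]
ft_force: [-0.1, -6.0, 0.9]
grip_width: 0.006
```

```bash
python3 -m jog '[[[0,0.38,0.3,0,0],[0,0.42,0.26,0,0],[0,0.45,0.2,0,0],[0,0.47,0.15,0,0],[0,0.48,0.08,0,0],[0,0,0,0,0]]]'
python3 - <<'E'
from m import *
s=get_state();print(s['position'],s['ft_force'])
snap('scene','s5');snap('side','d5')
for n in('s5','d5'):
    _,P=cloud(n); P=P.reshape(-1,3);P=P[np.isfinite(P[:,0])]
    d=P[:,:2]-[.441,-.1485]; r=np.hypot(*d.T)
    Q=P[(r<.12)&(r>.03)&(P[:,2]>.222)&(P[:,2]<.285)];e=Q[:,:2]-[.441,-.1485];a=np.degrees(np.arctan2(e[:,1],e[:,0]));print(len(Q),np.median(a),'yoke',np.radians(np.median(a)+23.3))
E
```

```text
time: 21.8
position: [0.5248, 0.0066, 0.2229]
tool_rot: [0.627, 3.078, 0.003]
ft_force: [-0.2, 0.4, -0.0]
grip_width: 0.009
[0.52477524 0.00655376 0.22287531] [-0.1669569   0.44043363 -0.01518925]
172 58.03257879104807 yoke 1.4195212890414979
780 71.11086050941434 yoke 1.647780365530371
```

View pics/s5.png

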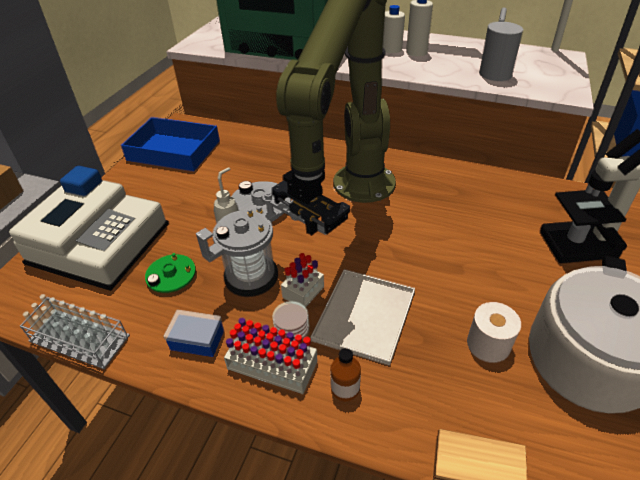

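```bash
python3 -m jog '[[[0,0,-0.2,-0.7,0],[0,0,0,-0.7,0],[0,0,0,-0.6,0],[0.7,-0.41,-0.85,0,0],[0.7,-0.41,-0.85,0,0],[0.7,-0.41,-0.85,0,0],[0.7,-0.41,-0.85,0,0],[0.7,-0.4,-0.85,0,0],[0.7,0,0,0,0]]]'
python3 - <<'E'
from m import *
s=get_state();v=s['tool_rot'];a=2*np.arctan2(v[1],v[0]);print(s['position'],np.degrees(a),s['joint_positions'])
snap('wrist','w6');snap('side','d6');snap('scene','s6')
for n in('w6','d6','s6'):
    _,P=cloud(n); P=P.reshape(-1,3);P=P[np.isfinite(P[:,0])]
    r=np.hypot(P[:,0]-.531,P[:,1]+.19)
    Q=P[(r<.035)&(P[:,2]>.208)&(P[:,2]<.215)]
    if len(Q)>4: print(n,'boss',len(Q),Q.mean(0),cv2.minEnclosingCircle(Q[:,:2].astype(np.float32)))
    Q=P[(r<.078)&(P[:,2]>.186)&(P[:,2]<.193)]; print('lid',cv2.minEnclosingCircle(Q[:,:2].astype(np.float32)))
E
```

```text
time: 23.02
position: [0.5295, -0.1945, 0.3022]
tool_rot: [0.64, 3.076, -0.003]
ft_force: [0.2, 0.0, 0.2]
grip_width: 0.604
[ 0.52952845 -0.19450925  0.30217451] 156.50730501636613 [-0.30987648  0.11800059  0.67837272  1.56478335 -0.07235902  1.48462172
  1.53207235]
w6 boss 979 [ 0.53182265 -0.18959586  0.21160433] ((0.5325133800506592, -0.18989719450473785), 0.019118325784802437)
lid ((0.5322756767272949, -0.18982000648975372), 0.07313795387744904)
d6 boss 130 [ 0.5310597  -0.1932759   0.21118899] ((0.5327756404876709, -0.1918187290430069), 0.021517358720302582)
lid ((0.5313317775726318, -0.19147871434688568), 0.07620561867952347)
s6 boss 86 [ 0.5321616  -0.19043419  0.21111637] ((0.5319250226020813, -0.19189952313899994), 0.020292360335588455)
lid ((0.5308709740638733, -0.18940667808055878), 0.07477293908596039)
```

View pics/w6.png

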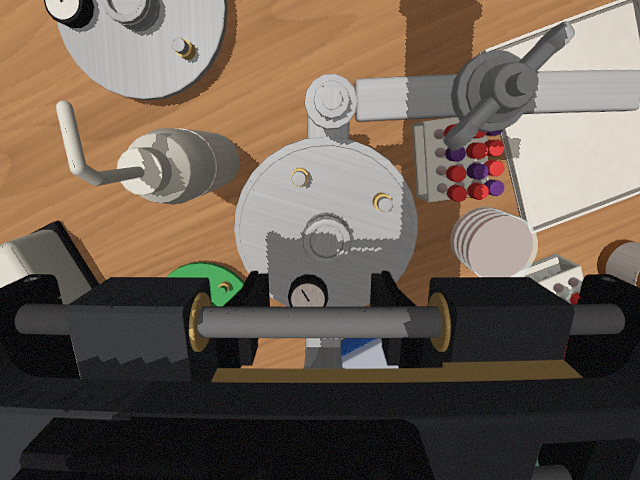

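```bash
python3 -m jog '[[[0.7,-0.01,0.13,0.9,0],[0.7,0,0,0.9,0],[0.7,0,0,0.6,0],[0.7,0,0,0.25,0],[0.7,0,0,0,0]]]'
python3 -m jog '[[[0,0,0,0,0],[0,0,0,0,0],[0,0,0,0,0],[0,0,0,0,0],[0,0,0,0,0]]]' 40
python3 -c "
from m import *
s=get_state();print(s['position'],s['ft_force'],s['torque'],s['grip_width']*87)"
```

```text
time: 23.8
position: [0.5326, -0.1849, 0.196]
tool_rot: [-0.627, -3.078, -0.0]
ft_force: [0.2, -0.2, 0.4]
grip_width: 0.705
time: 24.42
position: [0.5321, -0.1883, 0.1971]
tool_rot: [0.632, 3.076, -0.004]
ft_force: [-2.6, -5.2, 3.5]
grip_width: 0.431
[ 0.53208039 -0.1882656   0.19706737] [-2.64159825 -5.17822399  3.5395588 ] [-1.21308685  0.55959445 -0.04334946] 37.454060028569465
```

```bash
python3 -m jog '[[[0,0,-0.07,0,0],[0,0,0,-0.1,0],[0,0,0,-0.2,0],[0,0,0,-0.2,0],[0,0,0,-0.3,0],[0,0,0,-0.4,0]]]'
python3 -m jog '[[[0,0,0,-0.8,0],[0,0,0,-0.8,0],[0,0,0,-0.8,0],[0,0,0,-0.6,0],[0,0,0,0,0]]]'
python3 - <<'E'
from m import *
s=get_state();v=s['tool_rot'];a=2*np.arctan2(v[1],v[0]);print(s['position'],np.degrees(a),s['grip_width']*87,s['ft_force'],s['torque'])
snap('wrist','w7')
_,P=cloud('w7'); P=P.reshape(-1,3);P=P[np.isfinite(P[:,0])]
r=np.hypot(P[:,0]-s['position'][0],P[:,1]-s['position'][1])
Q=P[(r<.07)&(r>.025)&(abs(P[:,2]-s['position'][2]+.007)<.008)]
c=Q.mean(0);n=np.linalg.svd(Q-c,full_matrices=False)[2][2];print(len(Q),c,n,np.degrees(np.arccos(abs(n[2]))))
# yoke & tray from wrist
Q=P[(P[:,0]>.41)&(P[:,0]<.73)&(P[:,1]>.04)&(P[:,1]<.29)&(P[:,2]>.012)&(P[:,2]<.03)];print(len(Q))
E
```

```text
time: 25.18
position: [0.5312, -0.1878, 0.245]
tool_rot: [-0.628, -3.078, -0.001]
ft_force: [0.6, -0.0, -5.8]
grip_width: 0.429
time: 25.8
position: [0.5322, -0.1889, 0.3669]
tool_rot: [0.628, 3.073, 0.001]
ft_force: [0.4, -0.2, -5.1]
grip_width: 0.427
[ 0.53224273 -0.18886529  0.36693034] 156.88457326886157 37.156167806654196 [ 0.35375856 -0.19539485 -5.06975108] [0.00676687 0.03339295 0.0063848 ]
24911 [ 0.50621051 -0.17801471  0.35984602] [-0.00667676 -0.00229207  0.99997508] 0.4044672119042153
2285
```

```bash
python3 -m jog '[[[0,0.27,0.86,0,0],[0,0.27,0.86,0,0],[0,0.27,0.86,0,0],[0,0.27,0.86,0,0],[0,0.27,0.86,0,0],[0,0.27,0.86,0,0],[0,0.27,0.86,0,0],[0,0.27,0.86,0,0],[0,0.27,0.86,0,0],[0,0.27,0.86,0,0]]]'
python3 -m jog '[[[0,0,0,0,0]]]'
python3 - <<'E'
from m import *
s=get_state();print(s['position'],s['grip_width']*87,s['ft_force'],s['joint_positions'])
snap('wrist','w8');snap('side','d8');snap('scene','s8')
for n in('w8','d8','s8'):
    _,P=cloud(n); P=P.reshape(-1,3);P=P[np.isfinite(P[:,0])]
    Q=P[(P[:,0]>.41)&(P[:,0]<.73)&(P[:,1]>.03)&(P[:,1]<.29)&(P[:,2]>.014)&(P[:,2]<.022)];print(n,len(Q),cv2.minAreaRect(Q[:,:2].astype(np.float32)),Q[:,:2].min(0),Q[:,:2].max(0))
    d=P[:,:2]-[.441,-.1485]; r=np.hypot(*d.T);f=(r<.21)&(r>.14)&(P[:,2]>.226)&(P[:,2]<.237);e=d[f]; print('bar',f.sum(),np.degrees(np.median(np.arctan2(e[:,1],e[:,0]))))
E
```

```text
time: 27.1
position: [0.5664, 0.1714, 0.3624]
tool_rot: [-0.629, -3.076, 0.002]
ft_force: [0.4, -0.1, -4.9]
grip_width: 0.432
time: 27.22
position: [0.5656, 0.1753, 0.3615]
tool_rot: [-0.618, -3.076, 0.001]
ft_force: [0.3, 0.5, -4.5]
grip_width: 0.428
[0.5655525  0.17534291 0.36151525] 37.25503954696292 [ 0.27765487  0.54195998 -4.47773934] [-0.6835934   0.17411134  0.40174237  1.37267454 -0.06955082  1.61226555
  0.88458636]
w8 778 ((0.4899347126483917, 0.1666007786989212), (0.21139736473560333, 0.09682375192642212), 87.50093078613281) [0.43825018 0.06107179] [0.54287539 0.2734583 ]
bar 2217 70.21643031715007
d8 452 ((0.5661988258361816, 0.1610744744539261), (0.21920515596866608, 0.2546224296092987), 88.58161926269531) [0.43706725 0.05350838] [0.69174835 0.27300331]
bar 141 68.33412915500406
s8 514 ((0.5671770572662354, 0.15289261937141418), (0.23042477667331696, 0.2569664716720581), 87.9864273071289) [0.43581006 0.03329898] [0.69455712 0.27210758]
bar 240 68.94524559692141
```

View pics/d8.png

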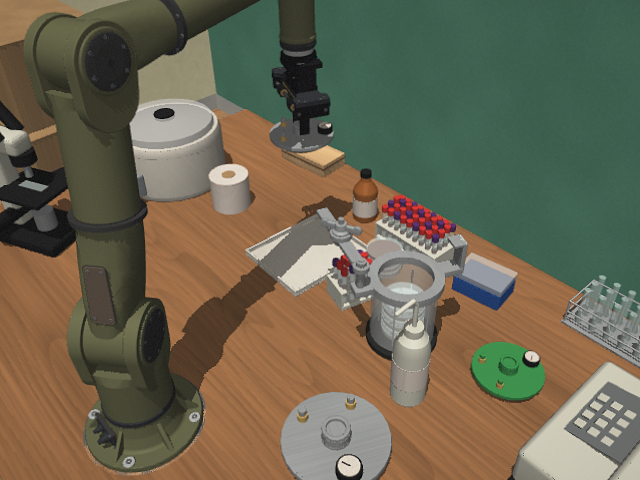

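```bash
python3 -m jog '[[[0,0.03,-0.1,0.8,0],[0,0,0,0.8,0],[0,0,0,0.8,0],[0,0,0,0.8,0],[0,0,0,0.8,0],[0,0,0,0.8,0],[0,0,0,0.8,0],[0,0,0,0.8,0],[0,0,0,0.6,0],[0,0,0,0.2,0]]]'
python3 -m jog '[[[0,0,0,0.15,0],[0,0,0,0.15,0],[0,0,0,0.1,0],[0,0,0,0.08,0],[0,0,0,0,0]]]'
```

```text
time: 28.62
position: [0.5632, 0.1653, 0.0745]
tool_rot: [-0.632, -3.075, 0.003]
ft_force: [-1.0, -0.1, -3.7]
grip_width: 0.428
time: 29.25
position: [0.5643, 0.1672, 0.0569]
tool_rot: [-0.629, -3.078, 0.0]
ft_force: [-0.1, -0.3, -4.2]
grip_width: 0.429
```

Need about 0.024 m more; lowering gently until contact.

```bash
python3 -m jog '[[[0,0,0,0.12,0],[0,0,0,0.12,0],[0,0,0,0.1,0],[0,0,0,0.08,0],[0,0,0,0.05,0],[0,0,0,0.05,0],[0,0,0,0,0]]]'
python3 -m jog '[[[0,0,0,0.03,0],[0,0,0,0.03,0],[0,0,0,0,0]]]'
```

```text
time: 30.12
position: [0.5643, 0.1671, 0.036]
tool_rot: [-0.629, -3.078, 0.0]
ft_force: [0.3, -0.8, -5.3]
grip_width: 0.433
time: 30.5
position: [0.5643, 0.1672, 0.0337]
tool_rot: [-0.629, -3.078, 0.0]
ft_force: [-0.9, -0.2, -5.8]
grip_width: 0.428
```

```bash
python3 -m jog '[[[0,0,0,0.03,0],[0,0,0,0,0]]]'; python3 -m jog '[[[0,0,0,0.03,0],[0,0,0,0,0]]]'; python3 -m jog '[[[0,0,0,0.03,0],[0,0,0,0,0]]]'
```

```text
time: 30.75
position: [0.5645, 0.1673, 0.0331]
tool_rot: [0.629, 3.078, 0.001]
ft_force: [-1.4, 0.1, -0.1]
grip_width: 0.434
time: 31.0
position: [0.5646, 0.1673, 0.0331]
tool_rot: [-0.629, -3.078, -0.001]
ft_force: [-4.8, -0.5, 8.5]
grip_width: 0.428
time: 31.25
position: [0.5645, 0.1673, 0.033]
tool_rot: [-0.629, -3.077, -0.002]
ft_force: [-8.0, -1.6, 15.2]
grip_width: 0.429
```

Seated on the floor (force reversed). Ease back, release and rise.

```bash
python3 -m jog '[[[0,0,0,-0.05,0],[0.5,0,0,0,0],[0.6,0,0,0,0],[0.7,0,0,0,0],[0.7,0,0,-0.3,0],[0.7,0,0,-0.7,0],[0.7,0,0,-0.9,0],[0.7,0,0,-0.9,0],[0.7,0,0,-0.9,0],[0.7,0,0,0,0]]]'
python3 - <<'E'
from m import *
s=get_state();print(s['position'],s['ft_force'],s['time'])
snap('wrist','w9');snap('side','d9');snap('scene','s9')
for n in('w9','d9','s9'):
    _,P=cloud(n); P=P.reshape(-1,3);P=P[np.isfinite(P[:,0])]
    r=np.hypot(P[:,0]-.5645,P[:,1]-.1673)
    Q=P[(r<.03)&(P[:,2]>.042)&(P[:,2]<.056)];B=cv2.minEnclosingCircle(Q[:,:2].astype(np.float32)) if len(Q)>5 else 0
    Q=P[(r<.07)&(r>.025)&(P[:,2]>.018)&(P[:,2]<.034)];c=Q.mean(0);nn=np.linalg.svd(Q-c,full_matrices=False)[2][2]
    print(n,'boss',B,'plate',c,'tilt',np.arccos(abs(nn[2])))
    d=P[:,:2]-[.441,-.1485]; r=np.hypot(*d.T);f=(r<.21)&(r>.14)&(P[:,2]>.226)&(P[:,2]<.237);e=d[f]; print('bar',f.sum(),np.degrees(np.median(np.arctan2(e[:,1],e[:,0]))))
E
```

```text
time: 32.5
position: [0.5668, 0.1677, 0.1846]
tool_rot: [0.629, 3.072, 0.007]
ft_force: [-0.1, 0.4, -0.5]
grip_width: 0.695
[0.56676689 0.1676799  0.18456531] [-0.13598232  0.36257246 -0.49543458] 32.5
w9 boss ((0.5656784772872925, 0.16734790802001953), 0.01896151341497898) plate [0.5592234  0.17012898 0.02605087] tilt 0.0012398951423386185
bar 0 nan
d9 boss ((0.5635063648223877, 0.16549064218997955), 0.02337474189698696) plate [0.55710468 0.16477018 0.02803844] tilt 0.008099748790321201
bar 133 68.36989100766083
s9 boss ((0.5644766092300415, 0.16554981470108032), 0.020091941580176353) plate [0.5662588  0.17111965 0.02543206] tilt 0.004287613340190101
bar 234 68.77080930760486
  return _methods._mean(a, axis=axis, dtype=dtype,
  ret = ret.dtype.type(ret / rcount)
```

View pics/s9.png

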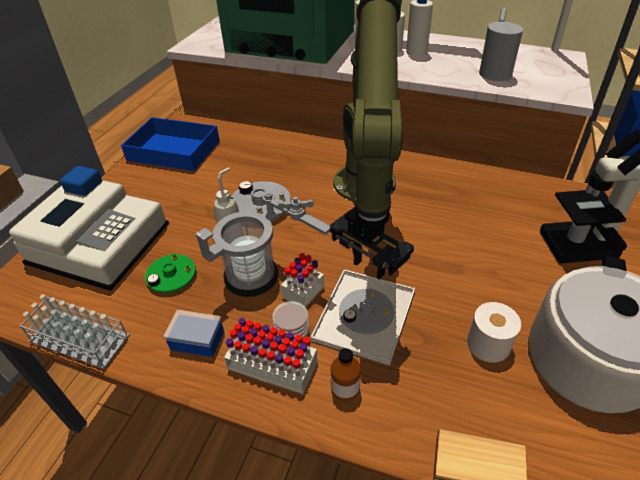

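The lid lies flat in the tray at about (345,310), and the yoke is aside. The bystanders stand where they were and the gripper touches nothing.

```bash
python3 -c "
from bench import job; print(job.close_job())"
```

```text
the job is handed in; nothing more can be done
None
```

The jar is open: the lid is lying flat and right way up in the white tray, and I handed the job in at about 32.7 s of the 62 s allowed. No verdict is reported, so these are my own checks.

- **Nut:** It gave anticlockwise from above past 0.3 rad at about 5 N, so the thread is ordinary. I turned it about 3.5 rad. The side camera put the spindle top at about 281 to 282 mm and the scene camera at about 280 mm, against the 277.8 mm needed.
- **Yoke:** I swung it about 1.6 rad, over the small tube rack and away from the wash bottle. The highest contact force I read was about 7 N. After the lid was placed, it still read about 1.6 rad.
- **Lid:** It was lifted level and lowered until the force reversed. The final press reached about 15 N before I eased off and let go. It lies within about 5 mm of the tray's centre, with a tilt under 0.01 rad and the plate's top about 26 mm above the bench.
- **Robot and bystanders:** The gripper was about 0.13 m above the lid and touching nothing. By eye in the last picture, the bottles, racks, dishes and other things were where they started; I did not measure their positions.
- **Disagreements:** The wrist, scene and side cameras differed by 2 to 4 mm on the nut, the boss and the lid. In the scene camera, the estimate of the tray's centre was also up to about 13 mm off in y while the lid hung over it. The lid's position in the tray is well inside its limits either way.

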